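Pry up a dispenser's cover and work its nozzle

ROBOT

A 7-joint arm with a two-finger parallel gripper is mounted at the origin on a cart in front of the work surface, level with it; the furniture and walls round the work are solid. World frame = base frame: x ahead of the robot, y to its left, z up, the work surface at z = 0. Lengths are in m, angles in degrees, forces in N, time in s.
With the tool pointing down it reaches from about 0.4 to 0.85 m from the base axis. Payload 10.4 kg.
Tool frame: the origin (TCP) lies on the centre line of the jaws, within the pads' length; the fingertips stand 11 mm ahead of it and the grasp point (between the pads) lies 8 mm behind it; z points along the fingers, y is the direction in which the jaws open and shut (so a half turn about z gives the same grasp; the last joint's range is limited). The gripper opens to 87 mm and grips with 3 to 60 N. Pads are 19 mm wide; open, the fingers measure 117 mm over their backs; the gripper's body (75 mm by 190 mm) begins 51 mm behind the grasp point.
Start: joints at [62.819, 19.034, -3.707, 83.658, 1.238, 77.344, -5.071], TCP at [0.273, -0.562, 0.234] pointing down, gripper open.
Joint ranges: [-148.97, 148.97], [-28.65, 121.19], [-84.17, 76.75], [9.2, 138.47], [-72.65, 252.65], [3.7, 117.97], [-149.18, 149.18]. Speed limits (degrees/s): [127.2, 127.2, 159.86, 159.86, 180, 180, 180].

INTERFACE

Orientations are given as a 3x3 rotation matrix whose columns are the frame's x, y, z axes.
In Python, from cell import observe, snapshot, camera_params, close_job, find_in gives the robot as it stands.
- The arm moves only by the shell command python3 -m crank 'ROWS'. ROWS is JSON, a list of rows, each a list of 7 numbers: the turn, a rotation vector about the tool's x, y, z in degrees, then the shift along the tool's x, y, z in cm, then the opening, from -1 (shut) to 1 (fully open). A call has 1 to 12 rows; each row is the pose to reach, as a shift and turn from the pose measured when the call began, along the tool's axes at that moment; what a row does not reach only later rows make up. A row lasts 1/10 s, in which the tool goes at most 50 mm and 8.59 degrees, less where a joint would pass 70% of its speed; a pose out of reach is approached as far as the arm can. A call with a gripper value outside its range is refused whole. The fingers move at their own pace and stop on an object; the grip force is fixed at half the most. Time passes only in rows, so rows that repeat a pose let the fingers close. It gives the time, the measured TCP pose, the force and the opening at its end, in the units of the state.
- observe(): the state, without advancing time (a new reading comes with each control period).
- snapshot(name): name is "scene" or "top"; returns the picture (480x640x3 uint8, red, green, blue); there is no depth.
- camera_params(name): a dict with "camera_matrix" (3x3 intrinsics, pixels), "position" and "attitude" of the camera in the world. Camera axes: x right, y down, z forward; pixel columns grow to the right and rows downward; lengths in m; the calibration is good to about 2 mm. A picture is of the moment at which its call begins. camera_params takes no time and is no camera call.
- close_job(): hands the job in, once; it reports no verdict.
Trained networks look in the newest picture that a camera, given by its name, has taken for a name from the list of things; names that differ only in an ending like _2 or _b are one class to them, and where a whole thing is asked for, a point or a joint stands for the part that bears it (a point fixed in the world has none). Each returns a list of dicts, best first, with "p" (0 to 1); they miss things now and then, are a little off and sometimes report something else, mostly with a low value. They report only what shows in the picture. A call takes as long as a camera call.
- find_in(label, camera): "extent" ([centre column, centre row, width, height] in pixels, round what is visible of it).
The state is a dict: "time_s": time; "joint_positions": joint angles; "qd": joint speeds; "effort": joint torques, N m; "tool_pos": TCP position; "eef_rot": TCP orientation; "ft_force": force on the tool from outside, world axes, zero at the start; "moment": the same for the moment, N m; "finger_gap": finger opening in m.
Only numpy, scipy, OpenCV 4.12 (cv2) and the standard library are available. Lean on these libraries where they do the work, as an engineer would, in place of code of your own. Each camera call takes 0.05 s, during which the arm holds its last target. There are 200 camera calls.

TASK

The spray can on the bench is fixed in its stand and a stiff dust cover is shut over its nozzle. Pry the cover up by its front lip with the flat screwdriver (keep the hand itself off the cover), swing it well back past upright so that it stays open, and lay the screwdriver back on the bench. Then press the nozzle cap well down without ramming it, let it spring fully back up, and leave the oil bottle and the loose keypad undisturbed.

Things in the scene. Friction and masses are not known exactly. Their poses are not given: they have to be found in the camera images.
- deck_mid (a point): Middle of the top of the stand's level aluminium deck (112 x 92 mm, 100 mm above the bench, reaching 57 mm before and 55 mm behind this point), straight below the nozzle cap's centre. The stand, fixed to the bench, has a grey base 150 x 100 mm, a back plate, two front posts and an aluminium can 52 mm across. x axis: from the cover's lip (front) to its hinge (back); z up.
- cover_lip (a point): Middle of the underside of the cover's front lip, a plate 50 mm wide and 3 mm thick standing 20 mm out of the front wall (this point is 10 mm from the wall), 13 mm above the deck when shut and jutting 7 mm beyond it. Below the lip the wall goes on down, to 3 mm off the deck. A blade enters this gap level, along deck_mid's x. x axis to the hinge, z up when shut; turns with the cover.
- cover_hinge (a point): Middle of the cover's hinge line, at the rear of the deck, 55 mm behind deck_mid and 3 mm above the deck. The hinge axis is this point's y axis. The lip point lies 109 mm before and 10 mm above it when the cover is shut. Beware: a tall fixed hand press stands to the left, its lever reaching towards the robot to x = 0.53 at y = 0.04, 0.39 m high.
- cover (a joint): Opening angle of the cover, rad: 0 shut, 1.57 upright, 2.2 stop. A grey sheet-metal hood 100 long x 80 wide x 44 mm high, open below, hinged at its rear; shut, it hides the nozzle. The hinge is stiff (about 2 N at the lip) and the cover stays where it is left.
- nozzle (a joint): How far the nozzle cap is pressed, m: 0 up, 0.010 bottom. Spring: starts to move at 4 N, 12 N at the bottom; comes up by itself. White round cap 30 mm across, 18 mm high, on the vertical axis of deck_mid. Cans sit at different heights: its unpressed top is 29 to 39 mm above the deck, so find it by touch, or see it once the cover is open.
- driver_mid (a point): The flat-blade screwdriver, loose on the bench, 166 mm long: centre of its length, on its axis (13 mm above the bench when it lies). Blade along this point's -y axis, tip 79 mm away, round shank 6 mm thick; round handle 26 mm thick, from -2 to 83 mm along +y. About 70 g.
- oil: Brown oil bottle, loose, 38 mm across, 106 mm high, upright behind the stand; origin at the centre of its underside. Leave alone.
- keypad: Loose flat keypad, 78 x 62 x 18 mm, on the bench; origin at the centre of its underside. Leave alone.

How it is judged:
By the outcome, as a careful person would: the job done as asked, in the order asked, and still so for the second after the job is handed in, with the robot touching nothing.
It also fails if it takes over 72 s, if anything falls off the work surface, if the arm or the gripper's body presses on something with over 40 N, if the wrist force passes 120 N, or if a joint passes its speed limit or range.

## Working session

There is one attempt and no reset: what is moved stays moved. The work goes in short steps, Python scripts to look and compute and a shell command to move; the robot and the scene stay as the last step left them, time stands still between calls to the robot, and variables do not carry over. Pictures are saved under pics/ and viewed, about 8 in all and at most 12, crops included, and the job is handed in when it is done.

```bash
ls; mkdir -p pics; python3 - <<'E'
from cell import *
import cv2
print(observe())
for n in("scene","top"):
    im=snapshot(n);cv2.imwrite(f"pics/{n}0.png",im[:,:,::-1]);print(n,camera_params(n))
    for l in("deck_mid","cover_lip","cover_hinge","cover","nozzle","driver_mid","oil","keypad"):
        print(l,[(round(d["p"],2),[round(float(v)) for v in d["extent"]]) for d in find_in(l,n)][:2])
E
```

```text
pics
{'time_s': 0.0, 'joint_positions': array([62.81884218, 19.07286805, -3.70623579, 83.70739522,  1.23724685,
       77.34507824, -5.07036126]), 'qd': array([ 0.01379515,  0.08110468,  0.05942744, -0.01133055, -0.01647148,
        0.00740206,  0.06141476]), 'effort': array([ 2.12912455e-03, -6.23259330e+01,  2.58013560e-02, -3.89882755e+01,
       -6.12504291e-02,  4.01040958e-02,  1.63337154e-04]), 'tool_pos': array([ 0.27268215, -0.56193978,  0.23273259]), 'eef_rot': array([[ 8.99656893e-01,  4.36597028e-01, -7.13854929e-04],
       [ 4.36597606e-01, -8.99655941e-01,  1.31061641e-03],
       [-7.00125985e-05, -1.49077244e-03, -9.99998886e-01]]), 'ft_force': array([ 0.56730421, -1.10811062, -0.6663706 ]), 'moment': array([ 0.04131963, -0.0532422 ,  0.00798768]), 'finger_gap': 0.08706091326175643}
scene {'camera_matrix': array([[540.42622306,   0.        , 321.94014125],
       [  0.        , 540.42622306, 235.21145907],
       [  0.        ,   0.        ,   1.        ]]), 'position': array([-0.08620137,  0.60178145,  0.60046572]), 'attitude': array([[-0.65422144, -0.38833271,  0.6
[... 397 characters left out ...]
 71, 92])]
top {'camera_matrix': array([[585.1837664 ,   0.        , 315.82941408],
       [  0.        , 585.1837664 , 240.38072421],
       [  0.        ,   0.        ,   1.        ]]), 'position': array([0.40360781, 0.00214288, 1.37843477]), 'attitude': array([[-0.02685083, -0.9887429 ,  0.14719548],
       [-0.99961081,  0.02544268, -0.01144129],
       [ 0.00756745, -0.1474454 , -0.98904125]])}
deck_mid [(0.63, [385, 237, 58, 71])]
cover_lip [(0.83, [392, 230, 49, 60])]
cover_hinge [(0.83, [386, 236, 59, 78])]
cover [(0.68, [390, 230, 46, 64])]
nozzle []
driver_mid [(0.6, [251, 317, 72, 12])]
oil [(0.56, [378, 184, 18, 20])]
keypad [(0.84, [337, 310, 27, 37]), (0.6, [391, 230, 47, 64])]
```

```bash
python3 - <<'E'
import cv2
a=cv2.imread("pics/top0.png")[160:340,200:440];b=cv2.imread("pics/scene0.png")[140:380,250:450]
cv2.imwrite("pics/a1.png",cv2.resize(a,None,fx=3.3,fy=3.3,interpolation=cv2.INTER_CUBIC))
cv2.imwrite("pics/b1.png",cv2.resize(b,None,fx=2.5,fy=2.5,interpolation=cv2.INTER_CUBIC))
E
```

```text
(no output)
```

View pics/a1.png

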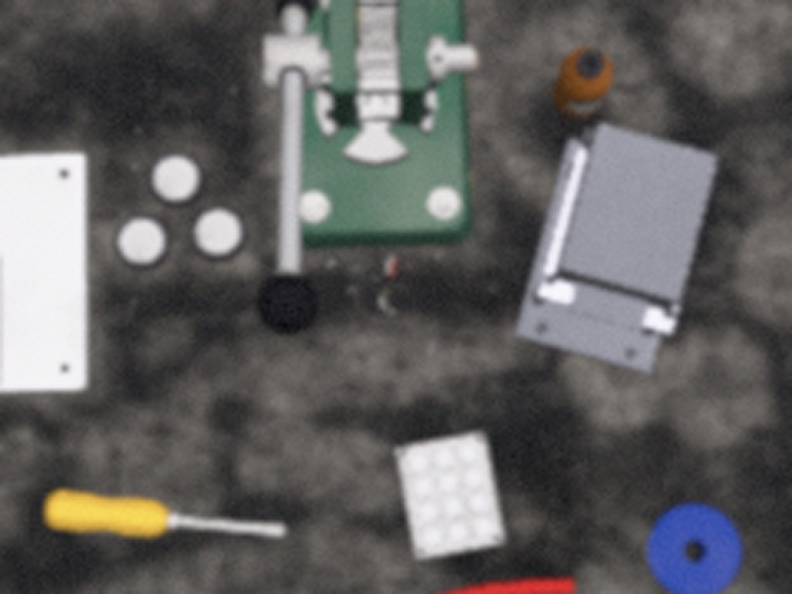

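View pics/b1.png

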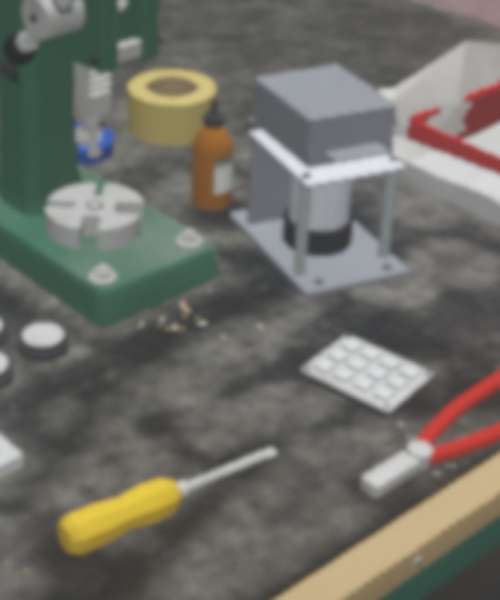

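The top crop shows the driver with its butt at (45,511) and tip at (287,530). The cover's top corners are (600,125), (717,157), (682,305) and (565,272), and the base's front corners are (517,335) and (652,372). The keypad is at (450,495), the oil at (585,85) and the press lever knob at (288,303).

```bash
cat > h.py <<'E'
import numpy as np
from cell import *
def ray(n,uv,z):
    c=camera_params(n);d=c["attitude"]@np.linalg.solve(c["camera_matrix"],[*uv,1.]);p=c["position"]
    return p+d*(z-p[2])/d[2]
def proj(n,P):
    c=camera_params(n);q=c["camera_matrix"]@(c["attitude"].T@(np.asarray(P,float)-c["position"]));return q[:2]/q[2]
E
python3 - <<'E'
from h import *
np.set_printoptions(precision=4,suppress=True)
t=lambda u,v,z:ray("top",(200+u/3.3,160+v/3.3),z)
s=lambda u,v,z:ray("scene",(250+u/2.5,140+v/2.5),z)
B,T=t(45,511,.013),t(287,530,.013);print("drv",B,T,np.linalg.norm(B-T),(B+T)/2)
B,T=s(66,535,.013),s(276,453,.013);print("drv s",B,T,np.linalg.norm(B-T),(B+T)/2)
C=np.array([t(600,125,.147),t(717,157,.147),t(682,305,.147),t(565,272,.147)]);print("cover",C,C.mean(0));
print("len/wid",np.linalg.norm(C[0]-C[3]),np.linalg.norm(C[1]-C[2]),np.linalg.norm(C[0]-C[1]))
D=np.array([s(258,80,.147),s(337,65,.147),s(393,103,.147),s(312,124,.147)]);print("cover s",D,D.mean(0))
print("base",t(517,335,.006),t(652,372,.006))
for q in(C,D):
    v=(q[0]+q[1]-q[2]-q[3]);print("yaw",np.degrees(np.arctan2(v[1],v[0])))
print("yaw D", )
print("key",t(450,495,.018),"oil",t(590,62,.106))
E
```

```text
drv [0.4389 0.2272 0.013 ] [0.4211 0.0581 0.013 ] 0.17011346375900088 [0.43   0.1427 0.013 ]
drv s [0.44  0.226 0.013] [0.4138 0.0668 0.013 ] 0.16132864189960613 [0.4269 0.1464 0.013 ]
cover [[ 0.6757 -0.1566  0.147 ]
 [ 0.6525 -0.2319  0.147 ]
 [ 0.5561 -0.2043  0.147 ]
 [ 0.5795 -0.1298  0.147 ]] [ 0.6159 -0.1806  0.147 ]
len/wid 0.09991125997430365 0.10032233492087696 0.07878398772022051
cover s [[ 0.6652 -0.1477  0.147 ]
 [ 0.6462 -0.2247  0.147 ]
 [ 0.5619 -0.2021  0.147 ]
 [ 0.575  -0.1206  0.147 ]] [ 0.6121 -0.1738  0.147 ]
base [ 0.555  -0.1087  0.006 ] [ 0.5259 -0.2041  0.006 ]
yaw -15.775718069352088
yaw -15.914112565960625
yaw D
key [ 0.4423 -0.0567  0.018 ] oil [ 0.7285 -0.157   0.106 ]
```

```bash
cat >> h.py <<'E'
from scipy.spatial.transform import Rotation as Rn
def go(p,yaw=None,pitch=0):
    """yaw: world angle (deg) of tool y, tool pointing down; prints the row to p"""
    o=observe();R=o["eef_rot"]
    if yaw is None: yaw=np.degrees(np.arctan2(R[1,1],R[0,1]))
    a=np.radians(yaw);y=np.array([np.cos(a),np.sin(a),0]);z=np.array([0,0,-1.]);T=np.c_[np.cross(y,z),y,z]
    rv=Rn.from_matrix(R.T@T).as_rotvec(degrees=True)
    print("row",np.round(rv,1),np.round(R.T@(np.asarray(p)-o["tool_pos"])*100,2))
def st():
    o=observe();R=o["eef_rot"]
    print(f"t={o['time_s']:.2f} p={np.round(o['tool_pos'],4)} yawy={np.degrees(np.arctan2(R[1,1],R[0,1])):.1f} zax={np.round(R[:,2],3)} F={np.round(o['ft_force'],1)} gap={o['finger_gap']:.4f} q={np.round(o['joint_positions'])}")
E
python3 - <<'E'
from h import *
go([.42,-.2,.2],-64+40);go([.4305,.158,.10],-7)
E
```

```text
row [  0.    0.  -40.1] [ 29.05 -26.17   3.36]
row [  0.    0.  -57.1] [ 45.62 -57.93  13.35]
```

```bash
python3 -m crank '[[0,0,-6,3.6,-3.3,0.4,1],[0,0,-12,7.2,-6.6,0.8,1],[0,0,-18,10.8,-9.9,1.2,1],[0,0,-24,14.4,-13.2,1.6,1],[0,0,-30,18,-16.5,2,1],[0,0,-36,21.6,-19.8,2.4,1],[0,0,-40,25.2,-23,2.8,1],[0,0,-40,29,-26.2,3.4,1],[0,0,-43,31,-30,4,1],[0,0,-46,33,-34,5,1],[0,0,-49,35,-38,6,1],[0,0,-52,37,-42,7,1]]'; python3 - <<'E'
from h import *
st();go([.4305,.158,.10],-7)
E
```

```text
time_s: 2.1
tool_pos: [0.4222, -0.0212, 0.1635]
eef_rot: [[0.208, 0.978, 0.001], [0.978, -0.208, -0.001], [-0.0, 0.001, -1.0]]
ft_force: [1.2, -0.2, 0.3]
finger_gap: 0.0872
t=2.10 p=[ 0.4222 -0.0212  0.1635] yawy=-12.0 zax=[ 0.001 -0.001 -1.   ] F=[ 1.2 -0.2  0.3] gap=0.0872 q=[ 34.  -2. -36. 116.  -1.  66. -14.]
row [ 0.1  0.  -5. ] [17.71 -2.92  6.34]
```

```bash
python3 -m crank '[[0,0,-2,4,-0.7,1.5,1],[0,0,-4,8,-1.4,3,1],[0,0,-5,12,-2.1,4.5,1],[0,0,-5,16,-2.7,6,1],[0,0,-5,17.7,-2.9,6.3,1],[0,0,-5,17.7,-2.9,6.3,1]]'; python3 - <<'E'
from h import *
import cv2
st()
im=snapshot("top");a=im[290:350,195:325];a=cv2.resize(a,None,fx=6,fy=6,interpolation=cv2.INTER_CUBIC)
im=snapshot("scene");b=im[250:430,220:420];b=cv2.resize(b,None,fx=3,fy=3,interpolation=cv2.INTER_CUBIC)
c=cv2.resize(b,(400,360));
cv2.imwrite("pics/c2.png",np.vstack([cv2.resize(a,(600,277)),cv2.copyMakeBorder(b[200:,:],0,0,0,0,0)[:320]])[:,:,::-1])
print(proj("top",observe()["tool_pos"]),find_in("driver_mid","scene")[:1])
E
```

```text
time_s: 2.7
tool_pos: [0.4301, 0.1607, 0.1]
eef_rot: [[0.118, 0.993, 0.0], [0.993, -0.118, 0.001], [0.001, 0.0, -1.0]]
ft_force: [-0.0, -0.4, 0.1]
finger_gap: 0.0871
t=2.70 p=[0.4301 0.1607 0.1   ] yawy=-6.8 zax=[ 0.     0.001 -1.   ] F=[-0.  -0.4  0.1] gap=0.0871 q=[ 18.  10. -47. 115.   9.  58. -40.]
[239.21241502 316.91359307] [{'extent': [316.9, 341.6, 84.1, 39.9], 'p': 0.69}]
```

View pics/c2.png

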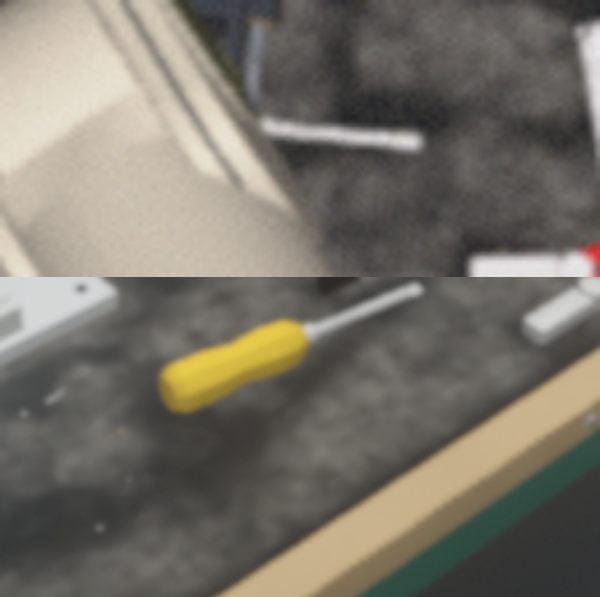

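The scene view (lower half) shows the handle's front end at (305,335) and its butt at (165,385). The top view (upper half) shows only the shank, with the tip at (420,142). This agrees with the estimate, so I'll descend and grasp.

```bash
python3 -m crank '[[0,0,0,0,0,3.5,1],[0,0,0,0,0,6.5,1],[0,0,0,0,0,8.0,1],[0,0,0,0,0,8.6,1],[0,0,0,0,0,8.6,1],[0,0,0,0,0,8.6,-1],[0,0,0,0,0,8.6,-1],[0,0,0,0,0,8.6,-1],[0,0,0,0,0,8.6,-1],[0,0,0,0,0,8.6,-1],[0,0,0,0,0,8.6,-1],[0,0,0,0,0,8.6,-1]]'; python3 - <<'E'
from h import *
st()
E
```

```text
time_s: 4.05
tool_pos: [0.431, 0.1568, 0.0145]
eef_rot: [[0.123, 0.992, 0.001], [0.992, -0.123, -0.001], [-0.001, 0.001, -1.0]]
ft_force: [0.9, 0.0, 1.3]
finger_gap: 0.0386
t=4.05 p=[0.431  0.1568 0.0145] yawy=-7.1 zax=[ 0.001 -0.001 -1.   ] F=[0.9 0.  1.3] gap=0.0386 q=[ 14.  19. -44. 119.  17.  49. -47.]
```

```bash
python3 -m crank '[[0,0,0,0,0,0,-1],[0,0,0,0,0,0,-1],[0,0,0,0,0,0,-1],[0,0,0,0,0,0,-1],[0,0,0,0,0,-1,-1],[0,0,0,0,0,-4,-1],[0,0,0,0,0,-8,-1],[0,0,0,0,0,-12,-1],[0,0,0,0,0,-14.5,-1],[0,0,0,0,0,-14.5,-1]]'; python3 - <<'E'
from h import *
st()
# stand model
a=np.radians(-16.3);X=np.array([np.cos(a),np.sin(a),0]);D=np.array([.6095,-.1775,.1])
tip=D-.15*X;tcp=tip-.092*X;tcp[2]=.16
print(tcp);go(tcp+[-.03,0.05,0.],-7.1+80.7)
E
```

```text
time_s: 5.05
tool_pos: [0.4326, 0.1579, 0.1635]
eef_rot: [[0.123, 0.992, 0.007], [0.992, -0.123, -0.001], [0.0, 0.007, -1.0]]
ft_force: [-0.3, 0.5, -2.2]
finger_gap: 0.0241
t=5.05 p=[0.4326 0.1579 0.1635] yawy=-7.0 zax=[ 0.007 -0.001 -1.   ] F=[-0.3  0.5 -2.2] gap=0.0241 q=[ 21.   5. -48. 111.   4.  66. -36.]
[ 0.37722712 -0.10957866  0.16      ]
row [  0.4   0.3 -80.6] [-22.63  -5.81   0.29]
```

```bash
python3 -m crank '[[0,0,-8,-3,-0.6,0,-1],[0,0,-16,-6,-1.2,0,-1],[0,0,-24,-9,-2,0,-1],[0,0,-32,-12,-2.6,0,-1],[0,0,-40,-15,-3.2,0,-1],[0,0,-48,-18,-3.8,0,-1],[0,0,-56,-21,-4,0,-1],[0,0,-64,-23,-4,0,-1],[0,0,-72,-25,-4,0,-1],[0,0,-80.7,-27,-4,0,-1],[0,0,-80.7,-28,-3.5,0,-1],[0,0,-80.7,-28,-3.5,0,-1]]'; python3 - <<'E'
from h import *
import cv2
st()
S=snapshot("scene")[120:270,290:450];T=snapshot("top")[190:290,300:440]
cv2.imwrite("pics/d3.png",cv2.resize(S,None,fx=4,fy=4,interpolation=cv2.INTER_CUBIC)[:,:,::-1])
cv2.imwrite("pics/e3.png",cv2.resize(T,None,fx=5,fy=5,interpolation=cv2.INTER_CUBIC)[:,:,::-1])
E
```

```text
time_s: 6.25
tool_pos: [0.3632, -0.1165, 0.1626]
eef_rot: [[-0.959, 0.283, 0.006], [0.283, 0.959, -0.0], [-0.006, 0.002, -1.0]]
ft_force: [0.4, 0.5, -0.4]
finger_gap: 0.0239
t=6.25 p=[ 0.3632 -0.1165  0.1626] yawy=73.6 zax=[ 0.006 -0.    -1.   ] F=[ 0.4  0.5 -0.4] gap=0.0239 q=[ 35.  -8. -22. 122.  -3.  66.  88.]
```

View pics/d3.png

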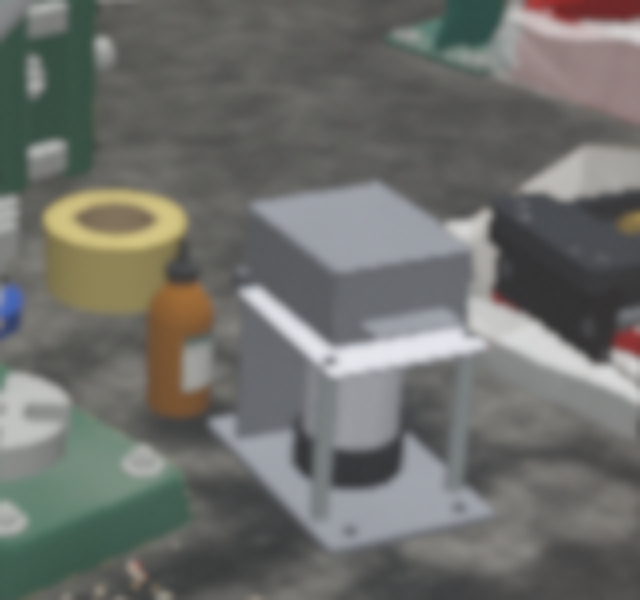

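View pics/e3.png

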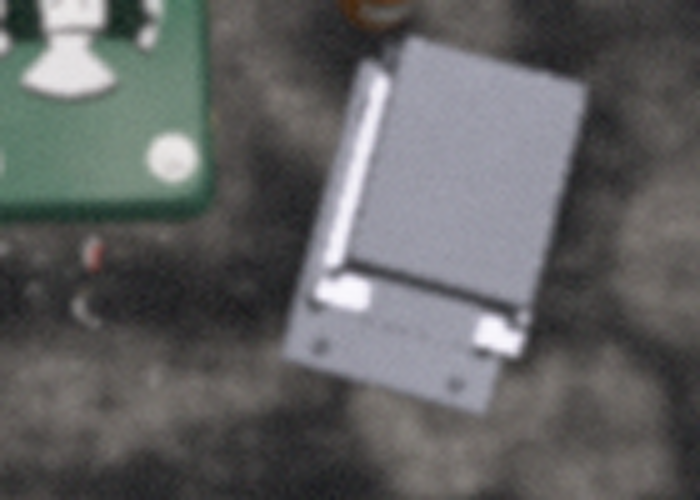

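The scene crop shows the cover shut, with its top corners at (247,204), (383,182), (472,252) and (338,272) and the deck corners at (325,362), (487,343) and (243,287). The lip is the grey plate at (410,322). The top crop has the cover corners at (408,38), (588,85), (527,312) and (348,262), and the deck's front corners at (315,302) and (522,356). I'll fit the stand pose to these points.

```bash
python3 - <<'E'
from h import *
from scipy.optimize import least_squares
M=[(56,40,147),(56,-40,147),(-44,-40,147),(-44,40,147),(-57,46,100),(-57,-46,100)]
T=[(408,38),(588,85),(527,312),(348,262),(315,302),(522,356)]
M2=M+[(55,46,100)];S=[(247,204),(383,182),(472,252),(338,272),(325,362),(487,343),(243,287)]
T=[(300+u/5,190+v/5)for u,v in T];S=[(290+u/4,120+v/4)for u,v in S]
def w(p,m):
    c,s=np.cos(p[2]),np.sin(p[2]);return [p[0]+(c*m[0]-s*m[1])/1e3,p[1]+(s*m[0]+c*m[1])/1e3,m[2]/1e3]
def res(p,sel=3):
    r=[]
    if sel&1:r+=[proj("top",w(p,m))-t for m,t in zip(M,T)]
    if sel&2:r+=[proj("scene",w(p,m))-t for m,t in zip(M2,S)]
    return np.ravel(r)
for s in(1,2,3):
    q=least_squares(res,[.61,-.178,-.28],args=(s,),loss="soft_l1");print(s,q.x[:2],np.degrees(q.x[2]),np.abs(q.fun).max(),np.round(q.fun.reshape(-1,2),1).tolist())
E
```

```text
1 [ 0.61053311 -0.1775384 ] -16.94120113077976 0.6495185116250468 [[-0.3, 0.3], [-0.2, 0.6], [0.6, -0.3], [0.0, -0.2], [0.4, -0.3], [-0.6, 0.0]]
2 [ 0.60887544 -0.17398431] -19.09020564700604 2.332845724390296 [[0.6, -1.2], [-0.1, -0.4], [0.5, 0.0], [-1.2, 0.5], [0.7, 2.3], [0.2, 0.1], [-1.7, -1.4]]
3 [ 0.61056017 -0.17688999] -17.687166211831677 1.9696628756886412 [[-0.2, 0.1], [-0.3, 0.9], [0.0, -0.1], [-0.5, -0.5], [-0.1, -0.6], [-1.3, 0.2], [0.7, -1.5], [-0.5, -1.1], [1.0, -0.9], [-0.1, -0.0], [2.0, 1.7], [0.8, -0.9], [-1.6, -1.7]]
```

```bash
cat >> h.py <<'E'
a_=np.radians(-17.1);X=np.array([np.cos(a_),np.sin(a_),0]);Y=np.array([-X[1],X[0],0]);D=np.array([.6105,-.1772,.1]);H=D+.055*X+[0,0,.003]
E
python3 - <<'E'
from h import *
p=D-.187*X;p[2]=.1085;print(p);go(p,72.9)
E
```

```text
[ 0.43176671 -0.12221446  0.1085    ]
row [0.1 0.3 0.7] [-6.74  1.24  5.46]
```

```bash
python3 -m crank '[[0,0.2,0.4,-2.5,0.5,2,-1],[0,0.3,0.7,-5,1,4,-1],[0,0.3,0.7,-6.7,1.2,5.5,-1],[0,0.3,0.7,-6.7,1.2,5.5,-1],[0,0.3,0.7,-6.7,1.2,5.5,-1]]'; python3 - <<'E'
from h import *
import cv2
st()
S=snapshot("scene");T=snapshot("top")
p=observe()["tool_pos"]-[0,0,.0015]
for n in("scene","top"):print(n,proj(n,p),proj(n,p+.094*X))
a=cv2.resize(S[150:300,290:440],None,fx=4,fy=4,interpolation=cv2.INTER_CUBIC)
cv2.imwrite("pics/f4.png",a[:,:,::-1]);cv2.imwrite("pics/f4t.png",T[:,:,::-1])
E
```

```text
time_s: 6.85
tool_pos: [0.4307, -0.1214, 0.1078]
eef_rot: [[-0.956, 0.293, -0.0], [0.293, 0.956, 0.003], [0.001, 0.002, -1.0]]
ft_force: [-0.1, -0.7, -0.3]
finger_gap: 0.0241
t=6.85 p=[ 0.4307 -0.1214  0.1078] yawy=72.9 zax=[-0.     0.003 -1.   ] F=[-0.1 -0.7 -0.3] gap=0.0241 q=[ 33.   5. -24. 117.   2.  59.  81.]
scene [429.90764489 235.04593005] [403.33004858 213.09221063]
top [368.55469118 313.2776539 ] [379.55700024 271.45230136]
```

View pics/f4.png

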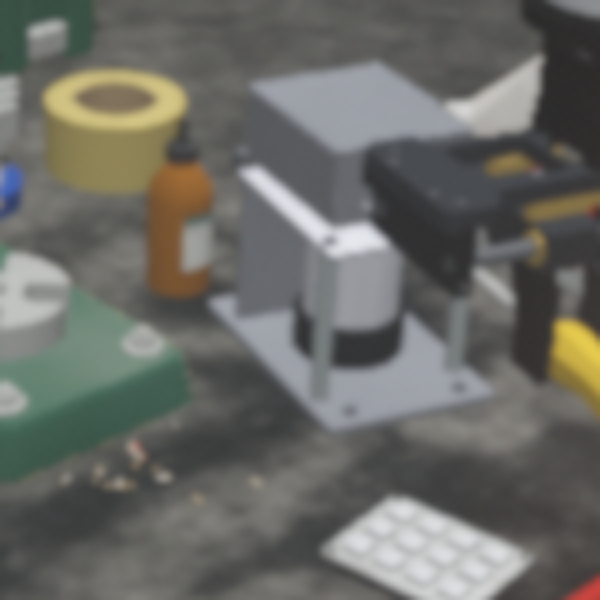

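The gripper's arm hides the tip, which should be near (453,252). The yellow butt shows at (575,350), pointing away from the stand. I'll check the top view.

```bash
python3 - <<'E'
import cv2
T=cv2.imread("pics/f4t.png")
cv2.imwrite("pics/g4.png",cv2.resize(T[215:335,320:440],None,fx=5,fy=5,interpolation=cv2.INTER_CUBIC))
E
```

```text
(no output)
```

View pics/g4.png

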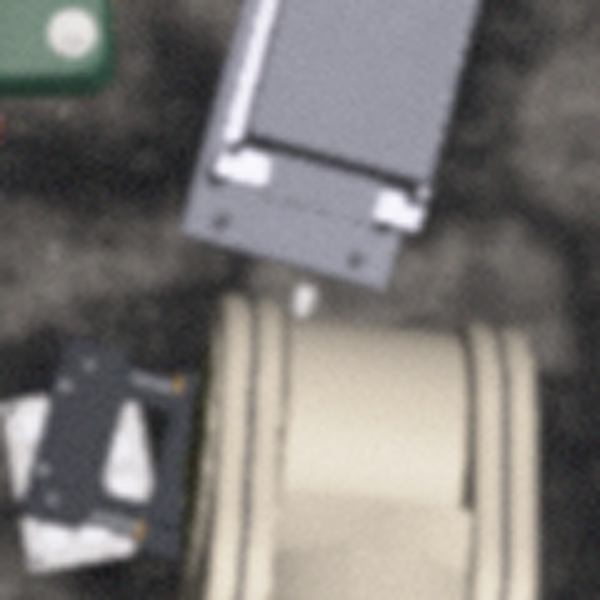

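```bash
python3 -m crank '[[0,0,0,-1.5,0,0,-1],[0,0,0,-2.5,0,0,-1],[0,0,0,-3.0,0,0,-1],[0,0,0,-3.5,0,0,-1],[0,0,0,-4.0,0,0,-1],[0,0,0,-4.4,0,0,-1],[0,0,0,-4.4,0,0,-1]]'; python3 - <<'E'
from h import *
import cv2
st()
p=observe()["tool_pos"];print((p-D)@X+.094,(p-D)@Y)
E
```

```text
time_s: 7.65
tool_pos: [0.4733, -0.135, 0.1087]
eef_rot: [[-0.956, 0.294, 0.002], [0.294, 0.956, 0.002], [-0.001, 0.002, -1.0]]
ft_force: [0.1, 0.9, -0.4]
finger_gap: 0.0241
t=7.65 p=[ 0.4733 -0.135   0.1087] yawy=72.9 zax=[ 0.002  0.002 -1.   ] F=[ 0.1  0.9 -0.4] gap=0.0241 q=[ 32.  10. -23. 111.   5.  59.  80.]
-0.0495574581914916 -6.0282412790206845e-05
```

```bash
python3 - <<'E'
from h import *
for t in range(0,126,5):
    q=np.radians(t);r=105+ (5*np.clip((t-60)/50,0,1));h=7.5+2*np.clip(t/60,0,1)
    x=-r*np.cos(q)+h*np.sin(q);z=r*np.sin(q)+h*np.cos(q)
    print(t,"row x %.2f z %.2f"%(-(x+104.6)/10,-(z-4.2)/10))
E
```

```text
0 row x 0.04 z -0.33
5 row x -0.07 z -1.26
10 row x -0.26 z -2.17
15 row x -0.52 z -3.07
20 row x -0.87 z -3.94
25 row x -1.30 z -4.77
30 row x -1.79 z -5.57
35 row x -2.36 z -6.31
40 row x -2.98 z -7.01
45 row x -3.67 z -7.64
50 row x -4.41 z -8.21
55 row x -5.20 z -8.72
60 row x -6.03 z -9.15
65 row x -6.86 z -9.54
70 row x -7.73 z -9.87
75 row x -8.62 z -10.11
80 row x -9.54 z -10.28
85 row x -10.47 z -10.37
90 row x -11.41 z -10.38
95 row x -12.35 z -10.31
100 row x -13.29 z -10.15
105 row x -14.21 z -9.91
110 row x -15.11 z -9.59
115 row x -15.97 z -9.15
120 row x -16.78 z -8.63
125 row x -17.55 z -8.05
```

```bash
python3 -m crank '[[0,0,0,0,0,-0.3,-1],[0,0,0,0,0,-0.8,-1],[0,0,0,-0.1,0,-1.3,-1],[0,0,0,-0.15,0,-1.7,-1],[0,0,0,-0.25,0,-2.2,-1],[0,0,0,-0.4,0,-2.6,-1],[0,0,0,-0.5,0,-3.1,-1],[0,0,0,-0.7,0,-3.5,-1],[0,0,0,-0.9,0,-3.9,-1],[0,0,0,-0.9,0,-3.9,-1]]'; python3 - <<'E'
from h import *
import cv2
st()
S=snapshot("scene")
cv2.imwrite("pics/i5.png",cv2.resize(S[130:280,290:440],None,fx=4,fy=4,interpolation=cv2.INTER_CUBIC)[:,:,::-1])
E
```

```text
time_s: 8.65
tool_pos: [0.4824, -0.1379, 0.1483]
eef_rot: [[-0.956, 0.294, 0.003], [0.294, 0.956, 0.001], [-0.002, 0.002, -1.0]]
ft_force: [0.4, -0.0, -2.6]
finger_gap: 0.0242
t=8.65 p=[ 0.4824 -0.1379  0.1483] yawy=72.9 zax=[ 0.003  0.001 -1.   ] F=[ 0.4 -0.  -2.6] gap=0.0242 q=[ 32.   9. -23. 107.   4.  64.  81.]
```

View pics/i5.png

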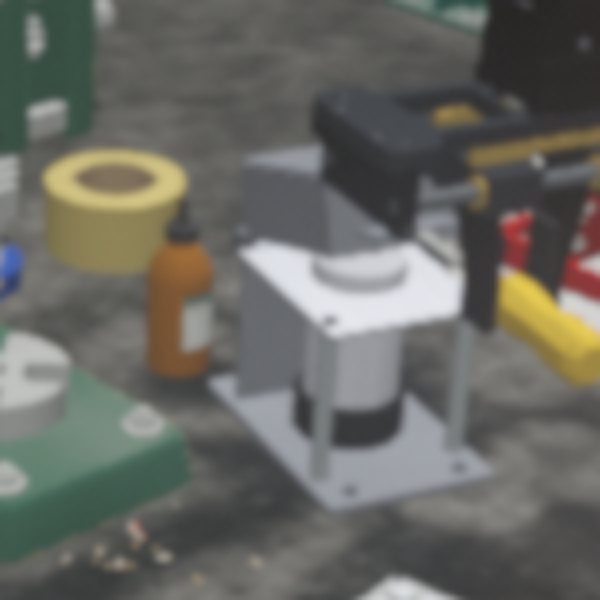

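The cover is up about 20° on the blade and the nozzle cap shows at (360,268). I'll carry on along the arc.

```bash
python3 -m crank '[[0,0,0,-0.35,0,-0.8,-1],[0,0,0,-0.85,0,-1.6,-1],[0,0,0,-1.4,0,-2.35,-1],[0,0,0,-2.05,0,-3.05,-1],[0,0,0,-2.7,0,-3.7,-1],[0,0,0,-3.45,0,-4.25,-1],[0,0,0,-4.25,0,-4.75,-1],[0,0,0,-5.1,0,-5.2,-1],[0,0,0,-5.9,0,-5.6,-1],[0,0,0,-6.8,0,-5.9,-1],[0,0,0,-7.65,0,-6.15,-1],[0,0,0,-7.65,0,-6.15,-1]]'; python3 - <<'E'
from h import *
import cv2
st()
p=observe()["tool_pos"]+.094*X-H;print("tip rel hinge",p@X,p[2]-.0015)
S=snapshot("scene");T=snapshot("top")
a=cv2.resize(S[90:240,290:440],None,fx=2.6,fy=2.6,interpolation=cv2.INTER_CUBIC)
b=cv2.resize(T[165:315,320:470],None,fx=2.6,fy=2.6,interpolation=cv2.INTER_CUBIC)
cv2.imwrite("pics/j6.png",np.hstack([a,b])[:,:,::-1])
E
```

```text
time_s: 9.9
tool_pos: [0.5564, -0.1608, 0.2098]
eef_rot: [[-0.956, 0.294, 0.004], [0.294, 0.956, 0.001], [-0.003, 0.002, -1.0]]
ft_force: [0.0, 0.0, -1.0]
finger_gap: 0.0244
t=9.90 p=[ 0.5564 -0.1608  0.2098] yawy=72.9 zax=[ 0.004  0.001 -1.   ] F=[ 0.  0. -1.] gap=0.0244 q=[ 30.  15. -22.  92.   6.  74.  80.]
tip rel hinge -0.01753684749236254 0.10532364593714405
```

View pics/j6.png

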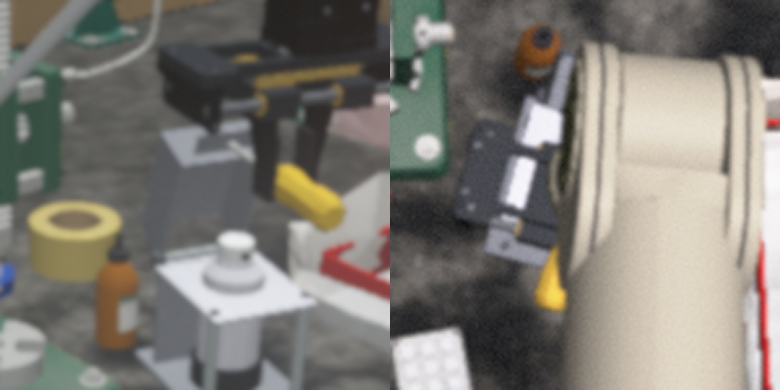

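```bash
python3 -m crank '[[0,0,0,-0.85,0,-0.15,-1],[0,0,0,-1.75,0,-0.25,-1],[0,0,0,-2.7,0,-0.25,-1],[0,0,0,-3.65,0,-0.2,-1],[0,0,0,-4.6,0,-0.05,-1],[0,0,0,-5.5,0,0.2,-1],[0,0,0,-6.4,0,0.5,-1],[0,0,0,-6.4,0,0.5,-1]]'; python3 - <<'E'
from h import *
st()
p=observe()["tool_pos"]+.094*X-H;print("tip rel hinge",p@X,p[2]-.0015)
E
```

```text
time_s: 10.8
tool_pos: [0.6175, -0.1794, 0.2037]
eef_rot: [[-0.956, 0.294, 0.002], [0.294, 0.956, 0.002], [-0.002, 0.003, -1.0]]
ft_force: [-1.1, 0.6, -1.0]
finger_gap: 0.0241
t=10.80 p=[ 0.6175 -0.1794  0.2037] yawy=72.9 zax=[ 0.002  0.002 -1.   ] F=[-1.1  0.6 -1. ] gap=0.0241 q=[ 28.  24. -21.  82.   9.  76.  79.]
tip rel hinge 0.04627784168121496 0.09916171673780957
```

```bash
python3 -m crank '[[0,0,0,-0.45,0,0.2,-1],[0,0,0,-0.9,0,0.45,-1],[0,0,0,-1.3,0,0.75,-1],[0,0,0,-1.7,0,1.0,-1],[0,0,0,-2.0,0,1.2,-1],[0,0,0,-2.0,0,1.2,-1]]'; python3 - <<'E'
from h import *
import cv2
st()
p=observe()["tool_pos"]+.094*X-H;print("tip rel hinge",p@X,p[2]-.0015)
S=snapshot("scene")
cv2.imwrite("pics/k7.png",cv2.resize(S[90:240,290:440],None,fx=4,fy=4,interpolation=cv2.INTER_CUBIC)[:,:,::-1])
E
```

```text
time_s: 11.4
tool_pos: [0.6369, -0.1854, 0.1914]
eef_rot: [[-0.956, 0.294, 0.002], [0.294, 0.956, 0.002], [-0.002, 0.003, -1.0]]
ft_force: [0.5, -0.0, 0.4]
finger_gap: 0.0242
t=11.40 p=[ 0.6369 -0.1854  0.1914] yawy=72.9 zax=[ 0.002  0.002 -1.   ] F=[ 0.5 -0.   0.4] gap=0.0242 q=[ 27.  27. -21.  80.   9.  75.  79.]
tip rel hinge 0.06666473093700206 0.08689905664744291
```

View pics/k7.png

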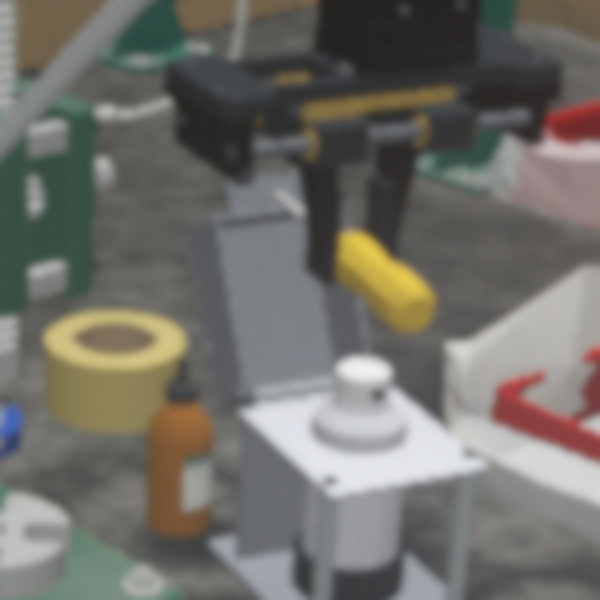

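The cover leans well past upright, with the blade tip on the lip at about (280,195) and the nozzle cap free at (365,375). The tip position implies about 122°. I'll withdraw.

```bash
python3 -m crank '[[0,0,0,1,0,-0.1,-1],[0,0,0,3,0,-0.8,-1],[0,0,0,6,0,-2,-1],[0,0,0,10,0,-2.5,-1],[0,0,0,14,0,-2.5,-1],[0,0,0,18,0,-2.5,-1],[0,0,0,21,0,-2.5,-1],[0,0,0,21,0,-2.5,-1]]'; python3 - <<'E'
from h import *
st()
go([.4305,.1575,.2],-7.1)
E
```

```text
time_s: 12.25
tool_pos: [0.4325, -0.1228, 0.2163]
eef_rot: [[-0.956, 0.294, 0.002], [0.294, 0.956, 0.0], [-0.001, 0.001, -1.0]]
ft_force: [-0.2, -0.0, -0.6]
finger_gap: 0.0242
t=12.25 p=[ 0.4325 -0.1228  0.2163] yawy=72.9 zax=[ 0.002  0.    -1.   ] F=[-0.2 -0.  -0.6] gap=0.0242 q=[ 34.  -1. -24. 109.  -1.  72.  84.]
row [ 0.1  0.  80. ] [ 8.43 26.73  1.64]
```

```bash
python3 -m crank '[[0,0,8,2.5,2,2,-1],[0,0,16,4.5,5,4,-1],[0,0,24,6,8,5,-1],[0,0,32,7.5,11,5.5,-1],[0,0,40,8.5,14,5.5,-1],[0,0,48,9,17,5.5,-1],[0,0,56,9.5,20,5.5,-1],[0,0,64,9.5,23,5.5,-1],[0,0,72,9,25,5.5,-1],[0,0,80,8.4,26.7,5.5,-1],[0,0,80,8.4,26.7,5.5,-1],[0,0,80,8.4,26.7,5.5,-1]]'; python3 - <<'E'
from h import *
import cv2
st();go([.4305,.157,.0155],-7.1)
S=snapshot("scene")
cv2.imwrite("pics/l8.png",np.hstack([cv2.resize(S[90:240,290:410],None,fx=3,fy=3),cv2.resize(S[240:390,250:370],None,fx=3,fy=3)])[:,:,::-1])
E
```

```text
time_s: 13.45
tool_pos: [0.4303, 0.1571, 0.1611]
eef_rot: [[0.12, 0.993, 0.001], [0.993, -0.12, 0.0], [0.0, 0.001, -1.0]]
ft_force: [0.0, 0.1, 0.7]
finger_gap: 0.0239
t=13.45 p=[0.4303 0.1571 0.1611] yawy=-6.9 zax=[ 0.001  0.    -1.   ] F=[0.  0.1 0.7] gap=0.0239 q=[ 20.   5. -47. 111.   4.  66. -35.]
row [ 0.  -0.   0.2] [-1.000e-02  1.000e-02  1.456e+01]
```

View pics/l8.png

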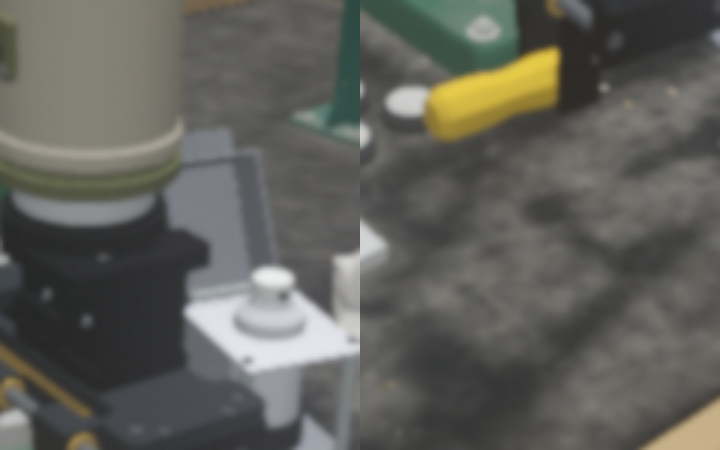

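The cover stays open (left panel, behind the cap), and the driver is held level (right panel). I'll lay it down.

```bash
python3 -m crank '[[0,0,0,0,0,4,-1],[0,0,0,0,0,8,-1],[0,0,0,0,0,11,-1],[0,0,0,0,0,13,-1],[0,0,0,0,0,13.8,-1],[0,0,0,0,0,14.3,-1],[0,0,0,0,0,14.6,-1],[0,0,0,0,0,14.6,-1],[0,0,0,0,0,14.6,-1]]'; python3 - <<'E'
from h import *
st()
E
```

```text
time_s: 14.4
tool_pos: [0.431, 0.1566, 0.0159]
eef_rot: [[0.121, 0.993, 0.002], [0.993, -0.121, -0.0], [0.0, 0.002, -1.0]]
ft_force: [0.5, -0.3, -0.3]
finger_gap: 0.0243
t=14.40 p=[0.431  0.1566 0.0159] yawy=-6.9 zax=[ 0.002 -0.    -1.   ] F=[ 0.5 -0.3 -0.3] gap=0.0243 q=[ 15.  19. -44. 119.  17.  49. -46.]
```

```bash
python3 -m crank '[[0,0,0,0,0,0.1,-1],[0,0,0,0,0,0.15,-1],[0,0,0,0,0,0.15,0.2],[0,0,0,0,0,0.15,0.6],[0,0,0,0,0,0.15,1],[0,0,0,0,0,0.15,1],[0,0,0,0,0,0.15,1],[0,0,0,0,0,0.15,1],[0,0,0,0,0,0.15,1],[0,0,0,0,0,-2,1],[0,0,0,0,0,-6,1],[0,0,0,0,0,-10,1]]'; python3 - <<'E'
from h import *
st()
p=D+[0,0,.08];print(p);go([.43,-.11,.2],72.9);go(p,72.9)
E
```

```text
time_s: 15.6
tool_pos: [0.43, 0.1568, 0.1167]
eef_rot: [[0.12, 0.993, 0.0], [0.993, -0.12, 0.0], [0.0, 0.0, -1.0]]
ft_force: [1.3, -0.9, 1.6]
finger_gap: 0.0857
t=15.60 p=[0.43   0.1568 0.1167] yawy=-6.9 zax=[ 0.  0. -1.] F=[ 1.3 -0.9  1.6] gap=0.0857 q=[ 20.   8. -48. 114.   7.  60. -38.]
[ 0.6105 -0.1772  0.18  ]
row [  0.   -0.  -79.8] [-26.48   3.21  -8.34]
row [  0.   -0.  -79.8] [-30.98  21.93  -6.33]
```

```bash
python3 -m crank '[[0,0,-8,-2.5,-1,-2,1],[0,0,-16,-5,-2,-4,0],[0,0,-24,-8,-2.5,-4.5,-1],[0,0,-32,-11,-3,-4.5,-1],[0,0,-40,-14,-3,-4.5,-1],[0,0,-48,-17,-2,-4.5,-1],[0,0,-56,-20,-1,-5,-1],[0,0,-64,-23,0,-6,-1],[0,0,-72,-25,1.5,-7,-1],[0,0,-80,-26.5,3,-8.3,-1],[0,0,-80,-26.5,3.2,-8.3,-1],[0,0,-80,-26.5,3.2,-8.3,-1]]'; python3 - <<'E'
from h import *
import cv2
st();go(D+[0,0,.085],72.9)
S=snapshot("scene");T=snapshot("top")
for l in("nozzle","driver_mid","oil","keypad"):print(l,[(d["p"],d["extent"]) for d in find_in(l,"scene")[:1]])
cv2.imwrite("pics/m9.png",np.hstack([cv2.resize(S[90:370,270:430],(400,700)),cv2.resize(T[165:340,200:440],None,fx=1.65,fy=4)])[:600,:,::-1]) if 0 else cv2.imwrite("pics/m9.png",cv2.resize(S[100:250,290:440],None,fx=4,fy=4,interpolation=cv2.INTER_CUBIC)[:,:,::-1])
E
```

```text
time_s: 16.8
tool_pos: [0.4299, -0.1098, 0.1994]
eef_rot: [[-0.956, 0.293, 0.0], [0.293, 0.956, 0.001], [0.0, 0.001, -1.0]]
ft_force: [-0.6, 0.5, 0.4]
finger_gap: 0.007
t=16.80 p=[ 0.4299 -0.1098  0.1994] yawy=73.0 zax=[ 0.     0.001 -1.   ] F=[-0.6  0.5  0.4] gap=0.0070 q=[ 36.  -1. -27. 111.  -1.  70.  82.]
row [ 0.1 -0.   0.1] [-19.24  -1.16   1.44]
nozzle [(0.45, [378.2, 185.5, 19.5, 11.2])]
driver_mid [(0.65, [317.7, 343.1, 83.8, 43.1])]
oil [(0.92, [333.9, 201.2, 16.1, 43.1])]
keypad [(0.89, [396.0, 291.0, 54.4, 31.4])]
```

View pics/m9.png

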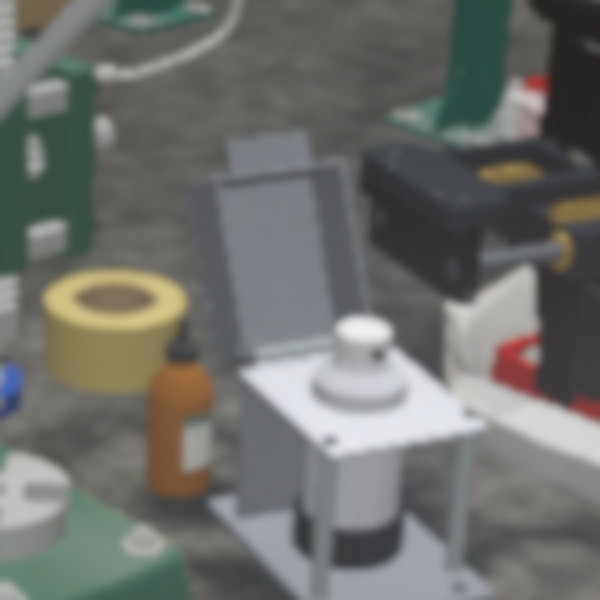

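The cover is open and leaning back, with its lip edge at (228,138)–(308,131). The cap top is centred near (363,328). I'll check both against the model.

```bash
python3 - <<'E'
from h import *
np.set_printoptions(precision=4,suppress=True)
f=lambda u,v:(290+u/4,100+v/4)
for z in(.129,.134,.139):
    p=ray("scene",f(363,328),z);print(z,p,"off",(p-D)@X,(p-D)@Y)
print("obs lip",f(228,138),f(308,131))
for t in(105,112,118,122,126):
    q=np.radians(t);P=H+(-.119*np.cos(q)+.011*np.sin(q))*X+np.array([0,0,.119*np.sin(q)+.011*np.cos(q)])
    print(t,proj("scene",P+.025*Y),proj("scene",P-.025*Y))
E
```

```text
0.129 [ 0.62   -0.1865  0.129 ] off 0.0117967266891346 -0.0061102097612666835
0.134 [ 0.6125 -0.1781  0.134 ] off 0.0021804284917077902 -0.00032191042066774935
0.139 [ 0.605  -0.1698  0.139 ] off -0.007435869705718988 0.005466388919931078
obs lip (347.0, 134.5) (367.0, 132.75)
105 [351.7177 132.2029] [372.2716 129.5116]
112 [348.8422 132.8848] [369.2068 130.2138]
118 [346.5339 134.1035] [366.7352 131.4402]
122 [345.0865 135.2255] [365.1793 132.5627]
126 [343.7186 136.5835] [363.7039 133.9176]
```

```bash
python3 -m crank '[[0,0,0,-4,-0.3,0,-1],[0,0,0,-8,-0.5,0,-1],[0,0,0,-12,-0.8,0,-1],[0,0,0,-16,-1,0.5,-1],[0,0,0,-19.2,-1.2,1.5,-1],[0,0,0,-19.2,-1.2,2.5,-1],[0,0,0,-19.2,-1.2,3.5,-1],[0,0,0,-19.2,-1.2,4.0,-1],[0,0,0,-19.2,-1.2,4.0,-1],[0,0,0,-19.2,-1.2,4.0,-1]]'; python3 - <<'E'
from h import *
st();go(D+[0,0,.05])
E
```

```text
time_s: 18.1
tool_pos: [0.6094, -0.177, 0.1603]
eef_rot: [[-0.957, 0.291, 0.001], [0.291, 0.957, -0.0], [-0.001, -0.0, -1.0]]
ft_force: [0.2, 0.9, 0.2]
finger_gap: 0.0002
t=18.10 p=[ 0.6094 -0.177   0.1603] yawy=73.1 zax=[ 0.001 -0.    -1.   ] F=[0.2 0.9 0.2] gap=0.0002 q=[ 31.  25. -25.  86.  11.  71.  78.]
row [-0.  0.  0.] [-0.11  0.01  1.03]
```

```bash
python3 -m crank '[[0,0,0,0,0,0.4,-1],[0,0,0,0,0,0.8,-1],[0,0,0,0,0,1.0,-1],[0,0,0,0,0,1.0,-1],[0,0,0,0,0,1.0,-1]]'|egrep 'tool_pos|force'; python3 -m crank '[[0,0,0,0,0,0.2,-1],[0,0,0,0,0,0.4,-1],[0,0,0,0,0,0.4,-1],[0,0,0,0,0,0.4,-1]]'|egrep 'tool_pos|force';  python3 -m crank '[[0,0,0,0,0,0.2,-1],[0,0,0,0,0,0.4,-1],[0,0,0,0,0,0.4,-1],[0,0,0,0,0,0.4,-1]]'|egrep 'tool_pos|force'
```

```text
tool_pos: [0.6094, -0.1769, 0.1502]
ft_force: [-0.2, 0.3, -0.1]
tool_pos: [0.6098, -0.177, 0.1468]
ft_force: [-1.6, 0.7, 5.0]
tool_pos: [0.6098, -0.177, 0.1436]
ft_force: [-4.9, 0.8, 8.0]
```

```bash
python3 -m crank '[[0,0,0,0.03,0,0.15,-1],[0,0,0,0.03,0,0.3,-1],[0,0,0,0.03,0,0.3,-1],[0,0,0,0.03,0,0.3,-1]]'|egrep 'tool_pos|force'; python3 -c "
from h import *
import cv2
st();S=snapshot('scene');cv2.imwrite('pics/n10.png',cv2.resize(S[130:220,330:430],None,fx=6,fy=6,interpolation=cv2.INTER_CUBIC)[:,:,::-1])"
```

```text
tool_pos: [0.6098, -0.177, 0.1418]
ft_force: [-2.8, 0.5, 9.9]
t=19.80 p=[ 0.6098 -0.177   0.1418] yawy=73.1 zax=[ 0.003 -0.001 -1.   ] F=[-2.8  0.5  9.9] gap=0.0004 q=[ 31.  26. -25.  88.  11.  69.  77.]
```

The picture limit is reached, so I'll go on by force and position.

```bash
python3 -m crank '[[0,0,0,0,0,0.15,-1],[0,0,0,0,0,0.3,-1],[0,0,0,0,0,0.3,-1],[0,0,0,0,0,0.3,-1]]'|egrep 'tool_pos|force'
```

```text
tool_pos: [0.6098, -0.177, 0.14]
ft_force: [-5.5, 1.4, 10.4]
```

```bash
python3 -m crank '[[0,0,0,0,0,0.1,-1],[0,0,0,0,0,0.2,-1],[0,0,0,0,0,0.2,-1]]'|egrep 'tool_pos|force'; python3 -m crank '[[0,0,0,0,0,-0.4,-1],[0,0,0,0,0,-0.8,-1],[0,0,0,0,0,-1.2,-1],[0,0,0,0,0,-2,-1],[0,0,0,0,0,-4,-1],[0,0,0,2,0,-6,-1],[0,0,0,6,0,-7,-1],[0,0,0,10,0,-7,-1],[0,0,0,14,0,-7,-1],[0,0,0,18,0,-7,-1],[0,0,0,18,0,-7,-1],[0,0,0,18,0,-7,-1]]'; python3 - <<'E'
from h import *
st();snapshot("scene");snapshot("top")
for c in("scene","top"):
  for l in("cover","nozzle","driver_mid","oil","keypad"):print(c,l,[(d["p"],d["extent"]) for d in find_in(l,c)[:1]])
import cv2
a=cv2.imread("pics/m9.png").astype(int);b=cv2.resize(snapshot("scene")[100:250,290:440],None,fx=4,fy=4,interpolation=cv2.INTER_CUBIC)[:,:,::-1].astype(int)
d=np.abs(a-b).max(2);print("diff cap",d[310:410,310:410].mean(),"cover",d[130:350,190:360].mean(),"oil",d[340:500,150:215].mean(),"ref",d[270:390,45:145].mean())
E
```

```text
tool_pos: [0.6098, -0.177, 0.1392]
ft_force: [-6.3, 1.2, 11.6]
time_s: 21.75
tool_pos: [0.4373, -0.1247, 0.2092]
eef_rot: [[-0.957, 0.291, 0.005], [0.291, 0.957, -0.004], [-0.006, -0.002, -1.0]]
ft_force: [-0.3, -0.7, -0.1]
finger_gap: 0.0004
t=21.75 p=[ 0.4373 -0.1247  0.2092] yawy=73.1 zax=[ 0.005 -0.004 -1.   ] F=[-0.3 -0.7 -0.1] gap=0.0004 q=[ 38.  -0. -28. 109.  -0.  71.  84.]
scene cover [(0.8, [360.1, 163.0, 45.8, 57.0])]
scene nozzle [(0.73, [378.9, 186.8, 13.0, 15.3])]
scene driver_mid [(0.88, [318.0, 340.8, 86.3, 41.3])]
scene oil [(0.67, [334.6, 204.2, 17.5, 40.1])]
scene keypad [(0.85, [396.6, 293.4, 52.3, 28.5])]
top cover [(0.69, [405.0, 186.9, 46.7, 55.9])]
top nozzle [(0.72, [392.2, 228.4, 13.7, 12.1])]
top driver_mid [(0.81, [241.1, 318.6, 51.1, 11.3])]
top oil [(0.61, [377.0, 186.1, 20.7, 20.0])]
top keypad [(0.71, [333.9, 312.4, 28.4, 30.1])]
diff cap 0.6063 cover 0.7430213903743316 oil 0.7813461538461538 ref 0.6891666666666667
```

```bash
python3 - <<'E'
from h import *
import cv2
a=cv2.imread("pics/scene0.png").astype(int);b=snapshot("scene")[:,:,::-1].astype(int);d=np.abs(a-b).max(2)
print("keypad",d[272:308,368:425].mean(),"oil",d[182:226,326:344].mean(),"driver",d[318:364,274:362].mean(),"ref tape",d[168:198,300:326].mean())
st();close_job()
E
```

```text
keypad 0.7012670565302144 oil 2.375 driver 5.240612648221344 ref tape 0.8512820512820513
t=22.45 p=[ 0.4374 -0.1244  0.2085] yawy=73.1 zax=[ 0.003 -0.002 -1.   ] F=[-1.  -0.1  0.1] gap=0.0005 q=[ 38.  -0. -28. 109.  -0.  71.  84.]
the job is handed in; nothing more can be done
```

The job is done and was handed in at 22.5 s of the 72 s allowed.

- **Cover:** I pried it up by its front lip with the screwdriver and swung it back. The picture puts it at about 119–120° (about 2.1 rad), and it had not moved between laying the driver down and handing in.
- **Screwdriver:** It lies on the bench again, at about the place it came from.
- **Nozzle:** I pressed the cap down about 8–9 mm of its 10 mm, with at most about 12 N. After release the picture of the cap matched the one from before the press, so it is fully up.
- **Keypad and oil bottle:** The keypad's picture is unchanged from the start. The oil bottle's picture did not change over the nozzle press, and the detections agree. Against the first picture there is a small difference round the bottle (2.4 against 0.85 for an untouched object), perhaps because the cover now stands open close by. I did not trace it further.

**Open points:**
- During the press there was an unexplained sideways force of about 5–6 N.
- The picture limit was reached during the press, so the last checks were by force, detections and picture differences only.

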